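# Take the empty straw pot off the counter display track

## Robot

A 7-joint arm with a two-finger parallel gripper is mounted at the origin on the work surface. World frame = base frame: x ahead of the robot, y to its left, z up, the work surface at z = 0. Lengths are in mm, angles in rad, forces in N, time in s.
With the tool pointing down it reaches from about 350 to 900 mm from the base axis. Payload 19.9 kg.
Tool frame: the origin (TCP) lies between the finger pads; the fingertips stand 14 mm ahead of it and the grasp point (between the pads) lies 5 mm behind it (r.nose_length is the distance from the TCP to the fingertips, in mm); z points along the fingers, y is the direction in which the jaws open and shut (so a half turn about z gives the same grasp; the last joint's range is limited). The gripper opens to 94 mm and grips with 3 to 60 N. Pads are 16 mm wide; open, the fingers measure 119 mm over their backs; the gripper's body (75 mm by 177 mm) begins 78 mm behind the grasp point.
Start: joints at [1.137, 0.417, -0.01, 1.614, 0.005, 1.111, -0.053], TCP at [239.228, -577.382, 219.425] pointing down, gripper open.
Joint ranges: [-2.81, 2.81], [-0.39, 2.02], [-1.27, 1.25], [0.06, 2.57], [-1.19, 4.33], [0.19, 2], [-2.82, 2.82]. Speed limits (rad/s): [1.89, 1.89, 2.39, 2.39, 3.01, 3.01, 3.01].

## Interface

Orientations are given as a 3x3 rotation matrix whose columns are the frame's x, y, z axes.
In Python, from cell import sensors, imaging, r gives the robot as it stands.
- The arm moves only by the shell command python3 -m creep 'ROWS' [OPENING]. ROWS is JSON, a list of rows, each a list of 2 entries, a list of its own where there are three numbers: the shift along the tool's x, y, z in units of 0.1 m (1.0 is 0.1 m), then the turn about the tool's z in units of 60 degrees (1.0 is 60 degrees). In form: [[[tx, ty, tz], roll], ...]. A call has 1 to 5 rows; each row is the pose to reach, as a shift and turn from the pose measured when the call began, along the tool's axes at that moment; what a row does not reach only later rows make up. A row lasts 1/8 s, in which the tool goes at most 62.5 mm and 10.7 degrees, less where a joint would pass 70% of its speed; a pose out of reach is approached as far as the arm can. A call with a number of a shift or a turn outside -1 to 1 is refused whole. A call with a gripper value outside its range is refused whole. OPENING is the opening, from -1 (shut) to 1 (fully open), set as the call begins (- or left out, the last holds). The fingers move at their own pace and stop on an object; the grip force is fixed at half the most. Time passes only in rows, so rows that repeat a pose let the fingers close. It gives the time, the measured TCP pose, the force and the opening at its end, in the units of the state.
- sensors.get_obs(): the state, without advancing time (a new reading comes with each control period).
- imaging.grab_frame(name): name is "scene" or "top"; returns a dict with "frame" (400x640x3 uint8, red, green, blue), "K" (3x3 intrinsics, pixels), "xyz" and "orientation" of the camera in the world. Camera axes: x right, y down, z forward; pixel columns grow to the right and rows downward; lengths in mm; the calibration is good to about 2 mm. A picture is of the moment at which its call begins. There is no depth.
- r.sign_off(): hands the job in, once; it reports no verdict.
The state is a dict: "clock": time; "qpos": joint angles; "qvel": joint speeds; "effort": joint torques, N m; "eef_pos": TCP position; "tool_rot": TCP orientation; "ft_force": force on the tool from outside, world axes, zero at the start; "wrist_torque": the same for the moment, N m; "grip_width": finger opening in mm.
Only numpy, scipy, OpenCV 4.12 (cv2) and the standard library are available. Lean on these libraries where they do the work, as an engineer would, in place of code of your own. Each camera call takes 0.05 s, during which the arm holds its last target. There are 200 camera calls.

## Task

The square metal straw pot on the counter's aluminium display track is empty and has to go for refilling. Slide it along the track and out through the open end, lift it off, then lower it onto the wooden board (do not drop it) and leave it standing there upright. Leave the price-card holder where it is on the track.

Things in the scene. Friction and masses are not known exactly. Their poses are not given: they have to be found in the camera images.
- straw_pot: Empty square brushed-steel pot on a T foot captive in the track; the rider nearer the open end. Origin: centre of the foot's underside; z up, x along the track (within 2 degrees). Foot 50 (x) x 36 (y) x 6 mm; neck 14 x 14 mm up to 20 mm; pot 46 x 46 mm outside, walls 3 mm, from 20 to 100 mm. About 220 g, slides easily. Take its flat sides from above.
- track: Fixed aluminium T-track, 300 long, 52 wide, 17 mm high. Origin: centre of underside; x points to the OPEN end (x = +150); a black cap 22 mm high shuts the other. Channel floor 4 mm up, channel 44 wide, 9 high, slot between the lips 22 wide: a foot has 4 mm play each side, 3 mm in height, and lifts out only once wholly past the open end (its origin at x over 175), above bare counter.
- board: Square wooden board, 130 by 130 by 14 mm, fixed on the counter. Origin: centre of its underside, so its top is 14 mm above. A white saucer, 120 mm across, lies near it and may have changed places with it.
- card_holder: Price-card holder: an upright card, 56 mm wide along the track and 5 mm thick, on the same kind of T foot in the same track, nearer the capped end; 90 mm high in all. Origin: centre of the foot's underside; x along the track. Loose in the track; to be left where it is.
There are look-alikes about, which are no part of the job. Of the things that look like the board, the largest one is meant. What is shaped like the straw_pot but green is not meant.

How it is judged:
By the outcome, as a careful person would: the job done as asked, in the order asked, and still so for the second after the job is handed in, with the robot touching nothing.
It also fails if it takes over 48 s, if anything falls off the work surface, if the arm or the gripper's body presses on something with over 40 N, if the wrist force passes 120 N, or if a joint passes its speed limit or range.

## Working session

There is one attempt and no reset: what is moved stays moved. The work goes in short steps, Python scripts to look and compute and a shell command to move; the robot and the scene stay as the last step left them, time stands still between calls to the robot, and variables do not carry over. Pictures are saved under pics/ and viewed, on a budget of 10 in all, crops included, one or two more only if the job needs it, and the job is handed in when it is done.

```bash
mkdir -p pics; ls
cat > h.py <<'E'
import numpy as np, cv2
from cell import sensors, imaging, r
def grab(n,f=None):
    d=imaging.grab_frame(n)
    if f: cv2.imwrite(f,d["frame"][:,:,::-1])
    return d
def ray(d,u,v):
    R=np.array(d["orientation"]);k=np.linalg.inv(np.array(d["K"]))@[u,v,1]
    w=R@k; return np.array(d["xyz"]),w/np.linalg.norm(w)
def plane(d,u,v,z):
    o,w=ray(d,u,v); return o+w*(z-o[2])/w[2]
def tri(d1,p1,d2,p2):
    o1,a=ray(d1,*p1);o2,b=ray(d2,*p2)
    s=np.linalg.lstsq(np.c_[a,-b],o2-o1,rcond=None)[0]
    A=o1+s[0]*a;B=o2+s[1]*b
    return (A+B)/2,np.linalg.norm(A-B)
def proj(d,p):
    R=np.array(d["orientation"]);c=R.T@(np.array(p)-d["xyz"]);q=np.array(d["K"])@c;return q[:2]/q[2]
E
python3 - <<'E'
from h import *
import pickle
for n in("scene","top"):
    d=grab(n,f"pics/{n}0.png");pickle.dump(d,open(n+"0.pkl","wb"));print(n,np.round(d["xyz"]),np.round(d["orientation"],3).tolist(),np.round(d["K"]).tolist())
o=sensors.get_obs();print({k:np.round(v,3).tolist() for k,v in o.items()})
E
```

```text
pics
scene [1359. -179.  700.] [[0.169, 0.616, -0.769], [0.985, -0.118, 0.122], [-0.016, -0.779, -0.627]] [[433.0, 0.0, 317.0], [0.0, 433.0, 203.0], [0.0, 0.0, 1.0]]
top [375. -46. 983.] [[0.002, -0.985, 0.172], [-1.0, 0.002, 0.021], [-0.021, -0.172, -0.985]] [[405.0, 0.0, 319.0], [0.0, 405.0, 206.0], [0.0, 0.0, 1.0]]
{'clock': 0.1, 'qpos': [1.137, 0.418, -0.01, 1.614, 0.005, 1.111, -0.053], 'qvel': [0.002, -0.0, 0.001, -0.001, 0.003, 0.001, 0.001], 'effort': [0.001, -85.258, 0.64, -42.67, -0.049, 0.016, 0.0], 'eef_pos': [239.12, -577.122, 218.889], 'tool_rot': [[0.924, 0.383, -0.0], [0.383, -0.924, 0.001], [-0.0, -0.001, -1.0]], 'ft_force': [0.935, 0.657, 0.805], 'wrist_torque': [-0.019, -0.006, 0.032], 'grip_width': 94.289}
```

View pics/scene0.png

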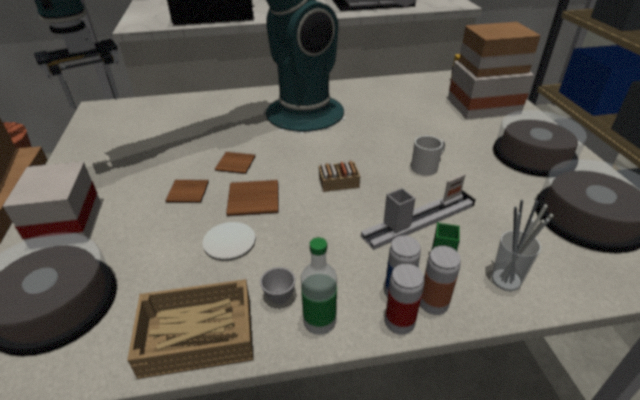

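View pics/top0.png

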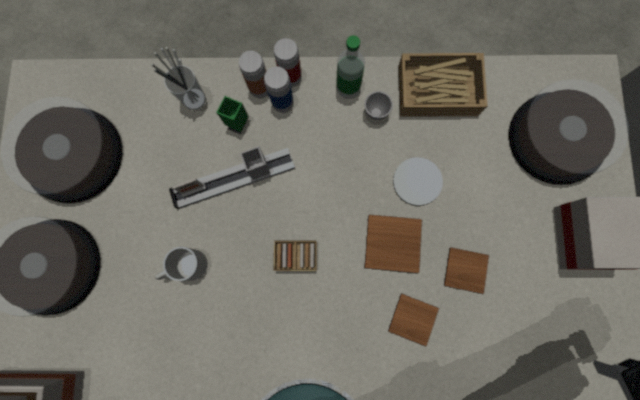

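Candidates for the pot:
- Grey pot on the track: top (255,160), scene (399,210). This is the one meant.
- Green pot: top (232,113), scene (446,237). Excluded by its colour.
- White mug: top (181,265).
- Steel cup: top (377,107).

Candidates for the board:
- Top (393,243), the largest, so this is the one meant.
- Top (467,270) and top (414,319), both smaller.
- The white saucer is at top (418,181).

The open end of the track is at top (292,158) and the black cap at top (175,198). Next is a close crop of both views.

Run:
```python
from h import *
a=cv2.imread("pics/top0.png")[135:215,160:310];b=cv2.imread("pics/scene0.png")[170:250,350:500]
g=lambda x:cv2.convertScaleAbs(cv2.resize(x,(795,300) if 0 else (560,298),interpolation=cv2.INTER_CUBIC),alpha=1.5)
cv2.imwrite("pics/c1.png",np.vstack([g(a),g(b)]))
```

```text
(no output)
```

View pics/c1.png

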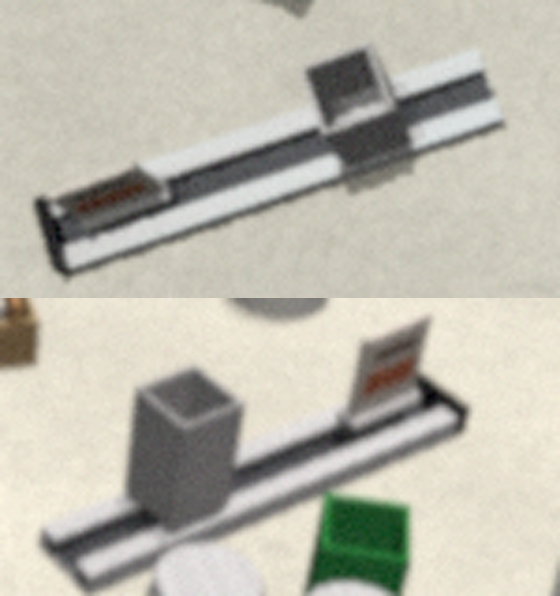

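Run:
```python
from h import *
import pickle
T=pickle.load(open("top0.pkl","rb"));S=pickle.load(open("scene0.pkl","rb"))
t=lambda p:(p[0]/3.733+160,p[1]/3.733+135); s=lambda p:(p[0]/3.733+350,(p[1]-298)/3.733+170)
P=lambda p,z:np.round(plane(T,*t(p),z),1)
print("pot ctr tri",tri(T,t((352,85)),S,s((189,397))))
for a,b in [((306,70),(243,405)),((372,45),(183,428)),((398,97),(135,388)),((330,128),(195,368))]: print("rim",[np.round(x,1) for x in tri(T,t(a),S,s(b))],P(a,104))
for a,b in [((478,50),(82,573)),((503,120),(42,532))]: print("open",[np.round(x,1) for x in tri(T,t(a),S,s(b))],P(a,17))
for a in [(40,200),(68,277)]: print("cap",P(a,19))
# board
for D,n in((T,"top"),(S,"scene")):
    f=D["frame"];h=cv2.cvtColor(f,cv2.COLOR_RGB2HSV)
    m=cv2.inRange(h,(3,110,50),(18,255,255));
    for c in cv2.findContours(m,cv2.RETR_EXTERNAL,cv2.CHAIN_APPROX_NONE)[0]:
        if cv2.contourArea(c)>500:
            r_=cv2.minAreaRect(c);q=cv2.approxPolyDP(c,6,True)[:,0]
            print(n,cv2.contourArea(c),np.round(r_[0]),q.tolist() if len(q)<7 else len(q),[P_.round().tolist() for P_ in [plane(D,*x,14) for x in q]] if len(q)==4 else "")
```

```text
pot ctr tri (array([641.08268167, 121.34599822, 104.29058425]), np.float64(4.48219570422055))
rim [array([651.6, 150.8, 101.8]), np.float64(5.7)] [650.1 147.5 104. ]
rim [array([666.6, 109.8, 102.8]), np.float64(3.8)] [665.7 107.7 104. ]
rim [array([631.9,  91.6, 108.7]), np.float64(2.5)] [632.9  91.1 104. ]
rim [array([614.3, 133.9, 104.2]), np.float64(4.6)] [613.8 131.7 104. ]
open [array([689.9,  51. ,  18.9]), np.float64(1.5)] [690.7  52.   17. ]
open [array([643.9,  36.3,  12.7]), np.float64(2.6)] [642.4  34.7  17. ]
cap [588.6 338.8  19. ]
cap [537.3 317.   19. ]
top 1478.5 [413. 320.] [[401, 295], [389, 330], [425, 344], [437, 308]] [[335.0, -217.0, 14.0], [256.0, -187.0, 14.0], [225.0, -268.0, 14.0], [305.0, -299.0, 14.0]]
top 1403.5 [466. 270.] [[451, 248], [445, 284], [482, 292], [487, 256]] [[444.0, -339.0, 14.0], [360.0, -320.0, 14.0], [342.0, -405.0, 14.0], [425.0, -422.0, 14.0]]
top 2685.0 [393. 244.] [[370, 215], [365, 267], [418, 271], [420, 220]] [[523.0, -149.0, 14.0], [399.0, -134.0, 14.0], [390.0, -259.0, 14.0], [511.0, -268.0, 14.0]]
scene 581.5 [436. 292.] [[426, 274], [421, 297], [446, 304], [453, 283], [440, 285]] 
scene 1461.5 [252. 197.] [[276, 181], [232, 183], [227, 213], [276, 211]] [[403.0, -138.0, 14.0], [390.0, -255.0, 14.0], [515.0, -270.0, 14.0], [530.0, -150.0, 14.0]]
scene 657.5 [187. 190.] [[207, 182], [175, 181], [167, 201], [199, 201]] [[372.0, -322.0, 14.0], [351.0, -408.0, 14.0], [437.0, -421.0, 14.0], [453.0, -340.0, 14.0]]
scene 501.0 [234. 162.] [[216, 169], [245, 172], [253, 156], [226, 153]] [[314.0, -298.0, 14.0], [344.0, -218.0, 14.0], [266.0, -192.0, 14.0], [234.0, -270.0, 14.0]]
scene 1232.0 [ 20. 166.] 8 
scene 623.0 [490. 101.] [[456, 85], [468, 109], [521, 104], [527, 96], [471, 99]] 
scene 1590.5 [502.  39.] [[538, 35], [517, 23], [466, 26], [485, 42], [481, 55], [533, 51]]
```

The crop shows the grey square pot nearer the open end, the card by the black cap, and the green pot off the track. The measurements agree with the text:
- **Pot:** centre about (641,120), rim at z ≈ 104.
- **Track:** yaw -70°, length about 302.
- **Board:** centre about (457,-203), sides about 124. Both views agree at z = 14.

I'll set out with the jaws along the track.

```bash
python3 -m creep '[[[0.5,-0.38,0],0],[[1,-0.77,0],0.04],[[1,-0.77,0],0.04]]' 1; python3 -m creep '[[[0.5,-0.38,0],0],[[1,-0.77,0],0],[[1,-0.77,0],0]]'; python3 -m creep '[[[0.5,-0.38,0],0],[[1,-0.77,0],0],[[1,-0.77,0],0]]'
```

```text
clock: 0.48
eef_pos: [304.7, -464.0, 219.1]
tool_rot: [[0.937, 0.349, 0.0], [0.349, -0.937, 0.002], [0.001, -0.002, -1.0]]
ft_force: [0.9, -1.1, -0.6]
grip_width: 93.8
clock: 0.85
eef_pos: [373.6, -354.1, 219.4]
tool_rot: [[0.935, 0.353, 0.001], [0.353, -0.935, 0.003], [0.002, -0.002, -1.0]]
ft_force: [-0.6, -0.4, 0.8]
grip_width: 94.2
clock: 1.23
eef_pos: [441.6, -244.1, 219.7]
tool_rot: [[0.934, 0.358, 0.001], [0.358, -0.934, 0.003], [0.002, -0.003, -1.0]]
ft_force: [-1.0, -1.1, 0.3]
grip_width: 93.7
```

```bash
python3 -m creep '[[[0.5,-0.38,0],0],[[1,-0.8,0],0.02],[[1,-0.8,0],0.02]]' ; python3 -m creep '[[[0.5,-0.38,0],0],[[1,-0.8,0],0],[[1,-0.8,0],0]]'; python3 -m creep '[[[0.5,-0.38,0],0],[[1,-0.8,0],0],[[1,-0.8,0],0],[[1,-0.8,0],0]]'
```

```text
clock: 1.6
eef_pos: [507.7, -131.2, 220.0]
tool_rot: [[0.94, 0.341, 0.001], [0.341, -0.94, 0.004], [0.003, -0.004, -1.0]]
ft_force: [-0.8, -0.1, 0.1]
grip_width: 94.1
clock: 1.98
eef_pos: [575.6, -19.8, 220.0]
tool_rot: [[0.939, 0.344, 0.001], [0.344, -0.939, 0.005], [0.003, -0.005, -1.0]]
ft_force: [-0.1, -1.1, -0.4]
grip_width: 94.3
clock: 2.48
eef_pos: [642.0, 87.5, 220.0]
tool_rot: [[0.939, 0.343, -0.0], [0.343, -0.939, 0.004], [0.001, -0.004, -1.0]]
ft_force: [0.7, -0.2, -0.3]
grip_width: 93.7
```

```bash
python3 -m creep '[[[0.1,-0.31,0],0],[[0.1,-0.31,0.4],0],[[0.1,-0.31,0.8],0],[[0.1,-0.31,0.8],0]]'
python3 - <<'E'
from h import *
o=[]
for n in("scene","top"):
    d=grab(n);e=np.array(sensors.get_obs()["eef_pos"]);u=proj(d,e);u=np.clip(np.round(u).astype(int),75,565);u[1]=np.clip(u[1],40,340);print(n,u)
    c=d["frame"][u[1]-30:u[1]+50,u[0]-75:u[0]+75,::-1];o.append(cv2.convertScaleAbs(cv2.resize(c,(560,298),interpolation=cv2.INTER_CUBIC),alpha=1.5))
cv2.imwrite("pics/g1.png",np.vstack(o))
E
```

```text
clock: 2.98
eef_pos: [639.3, 117.1, 137.9]
tool_rot: [[0.94, 0.34, -0.005], [0.34, -0.94, 0.002], [-0.004, -0.004, -1.0]]
ft_force: [0.2, 0.2, 0.1]
grip_width: 93.9
scene [400 184]
top [251 152]
```

View pics/g1.png

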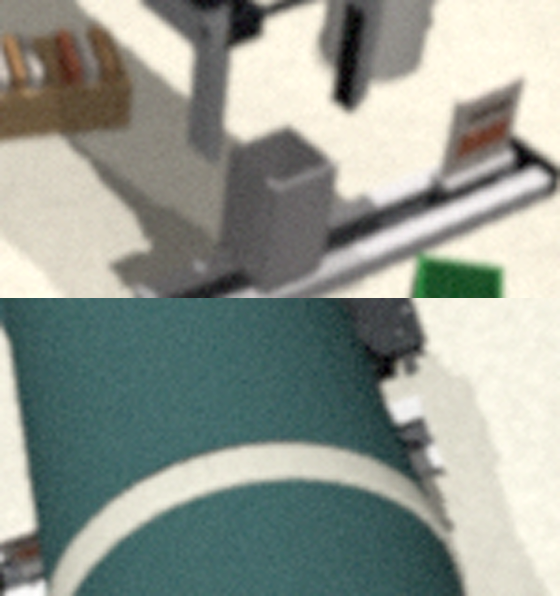

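The scene crop shows the two fingers either side of the pot along the track, at crop (205,155) and (350,105). The pot rim is centred below them at (278,160), so I'll descend and grip.

```bash
python3 -m creep '[[[0.02,-0.02,0.3],0],[[0.02,-0.02,0.6],0],[[0.02,-0.02,0.73],0],[[0.02,-0.02,0.73],0]]'; python3 -m creep '[[[0,0,0],0],[[0,0,0],0],[[0,0,0],0],[[0,0,0],0],[[0,0,0],0]]' -1;python3 -m creep '[[[0,0,0],0],[[0,0,0],0],[[0,0,0],0],[[0,0,0],0],[[0,0,0],0]]'
```

```text
clock: 3.58
eef_pos: [643.0, 121.2, 69.3]
tool_rot: [[0.94, 0.341, 0.001], [0.341, -0.94, 0.004], [0.002, -0.003, -1.0]]
ft_force: [0.1, -0.2, 0.6]
grip_width: 94.2
clock: 4.2
eef_pos: [642.9, 121.5, 69.4]
tool_rot: [[0.94, 0.341, 0.001], [0.341, -0.94, 0.004], [0.003, -0.003, -1.0]]
ft_force: [-0.6, 3.1, 1.2]
grip_width: 47.4
clock: 4.82
eef_pos: [642.9, 121.5, 69.4]
tool_rot: [[0.94, 0.341, 0.001], [0.341, -0.94, 0.004], [0.003, -0.003, -1.0]]
ft_force: [0.6, 1.1, 0.1]
grip_width: 45.8
```

Gripped at 46 mm, which matches the pot's width. I'll lift about 1 mm and slide toward the open end along tool +y.

```bash
python3 -m creep '[[[0,0,-0.01],0],[[0,0.15,-0.01],0],[[0,0.3,-0.01],0],[[0,0.3,-0.01],0]]'; python3 -m creep '[[[0,0.15,0],0],[[0,0.3,0],0],[[0,0.3,0],0]]'
```

```text
clock: 5.32
eef_pos: [653.7, 90.8, 70.1]
tool_rot: [[0.941, 0.338, 0.001], [0.338, -0.941, 0.003], [0.002, -0.003, -1.0]]
ft_force: [-0.0, -0.3, -2.8]
grip_width: 45.9
clock: 5.7
eef_pos: [664.3, 60.5, 69.9]
tool_rot: [[0.942, 0.336, 0.001], [0.336, -0.942, 0.002], [0.002, -0.002, -1.0]]
ft_force: [-0.1, -0.2, -2.8]
grip_width: 45.9
```

```bash
python3 -m creep '[[[0,0.15,0],-0.01],[[0,0.3,0],-0.01],[[0,0.45,0],-0.01],[[0,0.6,0],-0.01],[[0,0.65,0],-0.01]]';  python3 -m creep '[[[0,0.0,0],0],[[0,0,0],0]]'
python3 - <<'E'
from h import *
o=[]
for n in("scene","top"):
    d=grab(n);e=np.array(sensors.get_obs()["eef_pos"]);e[2]=20;u=np.round(proj(d,e)).astype(int);print(n,u)
    c=d["frame"][u[1]-50:u[1]+30,u[0]-75:u[0]+75,::-1];o.append(cv2.convertScaleAbs(cv2.resize(c,(560,298),interpolation=cv2.INTER_CUBIC),alpha=1.5))
cv2.imwrite("pics/g2.png",np.vstack(o))
E
```

```text
clock: 6.32
eef_pos: [686.5, -2.2, 69.6]
tool_rot: [[0.939, 0.344, 0.001], [0.344, -0.939, 0.002], [0.002, -0.002, -1.0]]
ft_force: [0.5, -0.7, -3.1]
grip_width: 45.8
clock: 6.58
eef_pos: [686.3, -1.7, 69.6]
tool_rot: [[0.939, 0.345, 0.001], [0.345, -0.939, 0.002], [0.002, -0.002, -1.0]]
ft_force: [0.8, 0.4, -3.2]
grip_width: 45.7
scene [349 245]
top [309 150]
```

View pics/g2.png

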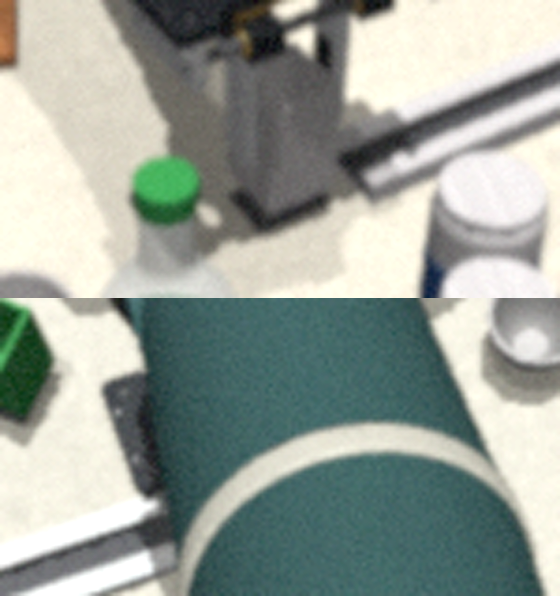

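The foot is about 25 mm clear of the track's open end, at crop (280,215) against the track end at (350,165). Now I'll lift and carry it to the board.

```bash
python3 -m creep '[[[0,0,-0.2],0],[[0,0,-0.5],0],[[0,0,-0.8],0],[[0,0,-0.8],0]]'; python3 -m creep '[[[-0.4,0.15,0],0],[[-0.8,0.3,0],0],[[-0.95,0.37,0],0],[[-0.95,0.37,0],0]]'; python3 -m creep '[[[-0.4,0.15,0],0],[[-0.8,0.3,0],0],[[-0.95,0.37,0],0],[[-0.95,0.37,0],0]]';python3 -m creep '[[[-0.4,0.15,0],0],[[-0.8,0.3,0],0],[[-0.95,0.37,0],0],[[-0.95,0.37,0],0],[[-0.95,0.37,0],0]]'
```

```text
clock: 7.18
eef_pos: [687.7, -1.4, 153.4]
tool_rot: [[0.938, 0.345, 0.006], [0.345, -0.938, 0.002], [0.007, -0.0, -1.0]]
ft_force: [-0.2, 0.3, -2.2]
grip_width: 45.5
clock: 7.68
eef_pos: [611.0, -69.6, 152.9]
tool_rot: [[0.939, 0.344, 0.006], [0.344, -0.939, 0.002], [0.007, 0.0, -1.0]]
ft_force: [0.6, 1.0, -3.2]
grip_width: 46.0
clock: 8.18
eef_pos: [535.0, -137.0, 152.4]
tool_rot: [[0.939, 0.344, 0.007], [0.344, -0.939, 0.002], [0.007, 0.0, -1.0]]
ft_force: [0.7, 1.2, -1.9]
grip_width: 45.8
clock: 8.8
eef_pos: [460.0, -203.1, 151.8]
tool_rot: [[0.938, 0.346, 0.008], [0.346, -0.938, 0.003], [0.008, 0.0, -1.0]]
ft_force: [-0.2, -0.3, -3.2]
grip_width: 46.1
```

```bash
python3 -m creep '[[[-0.02,0,0.2],0],[[-0.02,0,0.4],0],[[-0.02,0,0.6],0],[[-0.02,0,0.63],0],[[-0.02,0,0.63],0]]'
python3 - <<'E'
from h import *
d=grab("scene");e=np.array(sensors.get_obs()["eef_pos"])
p=lambda q:np.round(proj(d,q),1)
print(e,p([e[0],e[1],e[2]-65.3]),p([457,-203,14]))
u=np.round(p([457,-203,14])).astype(int);print(u)
c=d["frame"][u[1]-45:u[1]+35,u[0]-60:u[0]+60,::-1]
cv2.imwrite("pics/b1.png",cv2.convertScaleAbs(cv2.resize(c,None,fx=6,fy=6,interpolation=cv2.INTER_CUBIC),alpha=1.7))
E
```

```text
clock: 9.43
eef_pos: [459.3, -203.1, 89.1]
tool_rot: [[0.938, 0.347, 0.008], [0.347, -0.938, 0.003], [0.008, -0.0, -1.0]]
ft_force: [-0.6, -0.1, -1.5]
grip_width: 46.0
[ 459.3370094  -203.33685306   89.41840523] [252.3 193.2] [252.8 195.8]
[253 196]
```

View pics/b1.png

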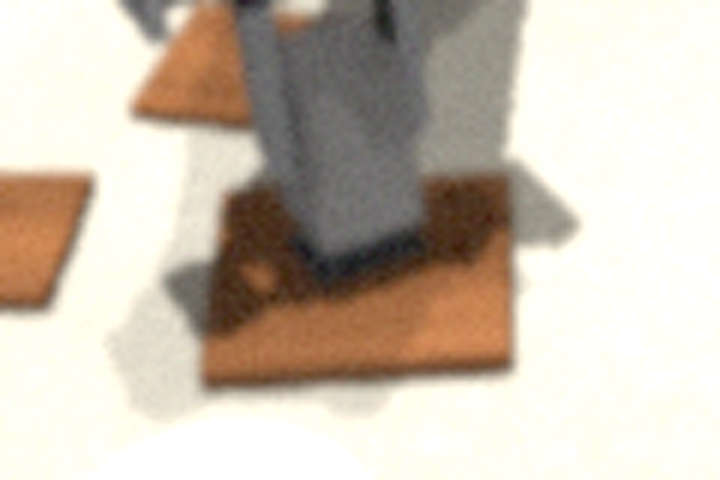

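The foot hangs centred just above the board, at crop (350,250), with the board spanning x 205–510. Lowering gently until it touches.

```bash
python3 -m creep '[[[0,0,0.03],0],[[0,0,0.05],0],[[0,0,0.07],0],[[0,0,0.08],0]]'; python3 -m creep '[[[0,0,0.01],0],[[0,0,0.015],0],[[0,0,0.015],0]]'
```

```text
clock: 9.98
eef_pos: [459.3, -203.3, 81.3]
tool_rot: [[0.938, 0.346, 0.008], [0.346, -0.938, 0.003], [0.009, 0.0, -1.0]]
ft_force: [0.1, 0.4, -2.3]
grip_width: 45.6
clock: 10.35
eef_pos: [459.3, -203.3, 79.8]
tool_rot: [[0.938, 0.346, 0.008], [0.346, -0.938, 0.003], [0.009, 0.0, -1.0]]
ft_force: [-0.2, 1.1, -2.4]
grip_width: 46.0
```

```bash
python3 -m creep '[[[0,0,0.01],0],[[0,0,0.01],0]]'; python3 -m creep '[[[0,0,0.01],0],[[0,0,0.01],0]]'
```

```text
clock: 10.6
eef_pos: [459.7, -203.2, 79.2]
tool_rot: [[0.938, 0.347, 0.009], [0.347, -0.938, 0.002], [0.009, 0.001, -1.0]]
ft_force: [-2.0, 1.7, 8.3]
grip_width: 45.9
clock: 10.85
eef_pos: [460.1, -203.1, 79.1]
tool_rot: [[0.938, 0.347, 0.009], [0.347, -0.938, 0.002], [0.01, 0.001, -1.0]]
ft_force: [-3.8, 4.5, 16.0]
grip_width: 45.9
```

It touches the board at the expected height (TCP 79.2). I'll ease off slightly, open, and retreat.

```bash
python3 -m creep '[[[0,0,-0.01],0],[[0,0,-0.01],0]]'; python3 -m creep '[[[0,0,0],0],[[0,0,0],0],[[0,0,0],0],[[0,0,0],0],[[0,0,0],0]]' 1; python3 -m creep '[[[0,0,0],0],[[0,0,-0.2],0],[[0,0,-0.5],0],[[0,0,-0.9],0],[[0,0,-0.9],0]]'; python3 -m creep '[[[-0.3,0,-0.3],0],[[-0.7,0,-0.3],0],[[-0.9,0.3,-0.3],0],[[-0.9,0.8,-0.3],0],[[-0.9,0.8,-0.3],0]]';python3 -m creep '[[[-0.2,0.5,0],0],[[-0.2,1,0],0],[[-0.2,1,0],0],[[-0.2,1,0],0]]'
python3 - <<'E'
from h import *
a=grab("scene")["frame"];b=grab("top")["frame"]
g=lambda x:cv2.convertScaleAbs(cv2.resize(x[:,:,::-1],None,fx=2.0,fy=2.0,interpolation=cv2.INTER_CUBIC),alpha=1.5)
cv2.imwrite("pics/f.png",np.vstack([g(a[125:270,140:500]),g(b[130:275,160:520])]))
E
```

```text
clock: 11.1
eef_pos: [460.1, -203.1, 80.1]
tool_rot: [[0.938, 0.347, 0.009], [0.347, -0.938, 0.002], [0.01, 0.001, -1.0]]
ft_force: [0.1, -0.2, -1.4]
grip_width: 45.9
clock: 11.72
eef_pos: [460.2, -203.1, 80.1]
tool_rot: [[0.938, 0.347, 0.01], [0.347, -0.938, 0.002], [0.01, 0.001, -1.0]]
ft_force: [-0.4, 0.0, 0.2]
grip_width: 91.7
clock: 12.35
eef_pos: [460.6, -203.8, 172.6]
tool_rot: [[0.938, 0.347, 0.013], [0.347, -0.938, 0.0], [0.013, 0.005, -1.0]]
ft_force: [-0.7, -0.2, -0.7]
grip_width: 94.0
clock: 12.98
eef_pos: [403.3, -312.6, 200.7]
tool_rot: [[0.939, 0.344, 0.013], [0.344, -0.939, 0.0], [0.012, 0.004, -1.0]]
ft_force: [-0.3, 0.7, -1.6]
grip_width: 93.9
clock: 13.48
eef_pos: [418.8, -412.2, 200.1]
tool_rot: [[0.939, 0.344, 0.012], [0.344, -0.939, 0.002], [0.012, 0.003, -1.0]]
ft_force: [-0.2, 0.3, 0.2]
grip_width: 93.8
```

View pics/f.png

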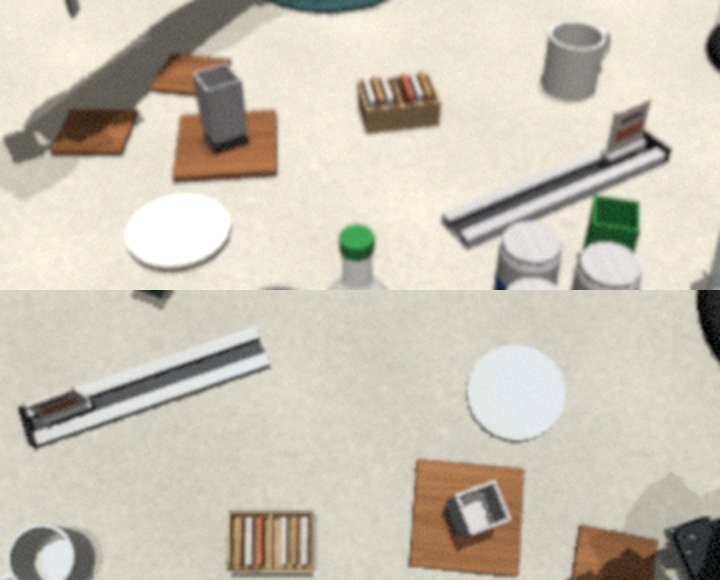

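The pot stands upright near the middle of the board: (222,110) in the scene part of the picture, (478,508) in the top part. The card holder is unmoved by the cap at (60,407), and the arm is clear.

```bash
python3 -c "
from cell import r
print(r.sign_off())"
```

```text
the job is handed in; nothing more can be done
None
```

The square pot now stands upright near the middle of the largest wooden board, and I handed the job in at about 13.6 s of the 48 s allowed.

I gripped the pot by its flat sides at 46 mm and slid it about 131 mm along the track and out through the open end. A picture then showed the foot clear of the track. I lifted it off, carried it over and lowered it until it touched, then opened the gripper. It touched at the height I had expected, with a peak of 16 N while lowering.

The last pictures from both cameras show the pot upright on the board and the arm clear of it. The card holder is still beside the cap and does not appear to have moved, judged by eye rather than measured.

No check failed. The two camera views differed by up to about 7 mm on the board corners and 6 mm on the pot rim, which was within what the grip and the placing needed.

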